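Load a headspace vial and hold the recessed register button

ROBOT

A 7-joint arm with a two-finger parallel gripper is mounted at the origin on the work surface. World frame = base frame: x ahead of the robot, y to its left, z up, the work surface at z = 0. Lengths are in m, angles in degrees, forces in N, time in s.
With the tool pointing down it reaches from about 0.425 to 0.875 m from the base axis. Payload 4.7 kg.
Tool frame: the origin (TCP) lies at the very end of the fingers, on their centre line; the grasp point (between the pads) lies 19 mm behind it; z points along the fingers, y is the line along which they close (so a half turn about z gives the same grasp; the last joint's range is limited). The gripper opens to 87 mm and grips with 3 to 60 N. Pads are 19 mm wide; open, the fingers measure 117 mm over their backs; the gripper's body (75 mm by 190 mm) begins 51 mm behind the grasp point.
Start: joints at [-63.994, 18.392, -4.016, 83.108, 1.295, 78.541, -3.26], TCP at [0.277, 0.588, 0.223] pointing down, gripper open.
Joint ranges: [-163.93, 163.93], [-17.29, 119.83], [-79.2, 71.16], [3.27, 140.29], [-89.18, 269.18], [5.43, 117.66], [-154.24, 154.24]. Speed limits (degrees/s): [147.25, 147.25, 180, 180, 180, 180, 180].

INTERFACE

Orientations are given as [roll, pitch, yaw] about the fixed x, y, z axes, in that order (R = Rz(yaw) Ry(pitch) Rx(roll)).
In Python, from cell import get_obs, read_camera, sign_off, silhouettes gives the robot as it stands.
- The arm moves only by the tool play_rows, never from a script. Its argument "steps" is a list that holds one entry, the list of rows, each a list of 7 numbers: the shift along the tool's x, y, z in m, then the turn, a rotation vector about the tool's x, y, z in rad, then the finger opening in m, from 0 to 0.087. A call has 1 to 12 rows; each row shifts and turns the commanded pose from where the row before left it, along the tool's axes as they then stand; what a row does not reach is not made up. A row lasts 1/10 s, in which the tool goes at most 50 mm and 8.59 degrees, less where a joint would pass 70% of its speed; a pose out of reach is approached as far as the arm can. A call is refused whole if a number of a shift passes 0.05 or a number of a turn 0.15, either way. A call with a gripper value outside its range is refused whole. The fingers move at their own pace and stop on an object; "force" is the grip in N (left out, the last holds). Time passes only in rows, so rows that do not move let the fingers close. It gives the time, the measured TCP pose, the force, the opening and the grip force at its end, in the units of the state.
- get_obs(): the state, without advancing time (a new reading comes with each control period).
- read_camera(name): name is "scene" or "top" or "wrist"; returns a dict with "frame" (400x640x3 uint8, red, green, blue), "intrinsics" (3x3 intrinsics, pixels), "view" (4x4, takes a point from world to camera coordinates). Camera axes: x right, y up, looking along -z (the intrinsics and any distortion apply to the point x, -y, -z); pixel columns grow to the right and rows downward; lengths in m; the calibration is good to about 2 mm. The wrist camera is an equidistant fisheye: a pixel r from the principal point sees the ray r / f radians off the axis. A picture is of the moment at which its call begins. There is no depth.
- sign_off(): hands the job in; it is judged then, once.
Trained networks look in the newest picture that a camera, given by its name, has taken for a name from the list of things; names that differ only in an ending like _2 or _b are one class to them, and where a whole thing is asked for, a point or a joint stands for the part that bears it (a point fixed in the world has none). Each returns a list of dicts, best first, with "p" (0 to 1); they miss things now and then, are a little off and sometimes report something else, mostly with a low value. They report only what shows in the picture. A call takes as long as a camera call. They do not tell look-alikes from the thing itself.
- silhouettes(camera, name): "pixels" (400x640 bool, what is visible of it) and "extent" ([left, top, right, bottom] in pixels, round what is visible of it).
The state is a dict: "time_s": time; "qpos": joint angles; "joint_velocities": joint speeds; "effort": joint torques, N m; "tool_pos": TCP position; "tool_rot": TCP orientation; "force": force on the tool from outside, world axes, zero at the start; "wrist_torque": the same for the moment, N m; "grip_width": finger opening in m; "grasp_force": force on a finger pad.
Only numpy, scipy, OpenCV 4.12 (cv2) and the standard library are available. Lean on these libraries where they do the work, as an engineer would, in place of code of your own. Each camera call takes 0.05 s, during which the arm holds its last target. There are 200 camera calls.

TASK

Stand the amber vial with the light-blue cap upright on the floor of the loading module's open drawer and let go of it, leaving the drawer open. Then take the orange-handled stylus from its stand, reach its steel tip down through the round hole in the top of the module and push the recessed button fully down. Finish while still gripping the stylus and holding the button down; leave the red-capped vial and the white beaker where they are.

Things in the scene. Friction and masses are not known exactly. Their poses are not given: they have to be found in the camera images.
- module: White bench module with a thin dark-red line round its top edge, 200 (x) x 280 (y) x 85 mm high, fixed. Origin: centre of its underside, on the bench. Its -x face carries the drawer and looks towards the robot at yaw 0; its yaw varies by up to about 9 degrees.
- drawer_place (a point): Point on the inner floor of the module's open drawer, 16 mm above the bench, midway across the drawer and 45 mm behind the inner face of the drawer's front panel: a good place for the vial. Axes as the module's (the drawer opens towards -x). The drawer inside is 150 mm wide (y); its side walls rise 20 mm and its front panel (8 mm thick) 26 mm above this floor. The open part reaches from the front panel to the module's front face (85 mm high), at least 95 mm (x).
- drawer (a joint): How far the drawer is pulled out of the module, in m (0 shut, 0.125 fully out). It starts between 0.095 and 0.12 and stays where it is left (about 4 N of friction).
- aperture (a point): Centre of the round 18 mm hole in the module's top plate, at the level of the top surface (85 mm above the bench), marked by a dark square frame. The plate is 6 mm thick with an open space below. Axes as the module's, z up.
- button_top (a point): Centre of the top face of the light-blue round button (17 mm across), coaxial with the hole and 17 mm below the top surface while not pressed.
- button (a joint): How far the button is pressed, in m: 0 up, 0.006 fully down against a hard stop. Spring: 1.5 N to start it, 4.5 N fully down; it springs back when let go.
- stand: Aluminium block, 60 x 60 x 60 mm, fixed to the bench, with a vertical through hole (13 mm wide) in its centre in which the stylus stands. Origin: centre of its underside.
- stylus: Stylus, 120 mm long, about 50 g, standing upright tip down in the stand. Steel shaft 8 mm thick and 55 mm long, then a black collar 26 mm wide and 5 mm thick that rests on top of the stand, then the orange round handle, 20 mm thick and 60 mm long. Origin: the end of the steel tip, on the axis; z runs up the handle.
- stylus_grip (a point): Centre of the stylus's orange handle, 90 mm above its tip along the axis (95 mm above the bench while in the stand); the handle reaches 30 mm above and below it.
- stylus_tip (a point): End of the stylus's steel tip, on the axis.
- vial: The vial to load: amber glass with light-blue cap, round, 24 mm thick, 52 mm high, about 25 g. Origin: centre of its underside.
- vial_center (a point): Centre of the vial to load, 26 mm above its underside, on its axis.
- spare_center (a point): Bystander: centre of a clear vial with red cap, 24 mm thick, 52 mm high, upright on the bench; 26 mm above its underside.
- beaker: Bystander: white round open beaker, 66 mm across, 75 mm high. Origin: centre of its underside.
There are look-alikes about, which are no part of the job. Several things have the shape of the vial; the one meant has the colours described above.

How it is judged (in metres and radians):
On the way, in this order (a step that is already met when the one before it is completed fails the run):
1. the blue-capped vial stands upright in the open drawer, let go (x of vial_center in the frame of drawer_place between -0.036 and 0.075 m and y of vial_center in the frame of drawer_place between -0.067 and 0.067 m and z of vial_center in the frame of drawer_place between 0.02 and 0.031 m and angle between vial_center's own z axis and vertical below 0.15 rad and contact force between the fingers and vial below 0.1 N and value of joint drawer above 0.08 m and linear speed of vial below 0.02 m/s), for 0.2 s.
2. the stylus has been taken out of its stand (distance of stylus from where it was at the start of the episode above 0.07 m and contact force between the fingers and stylus above 1 N), for 0.1 s.
3. the stylus, gripped, reaches through the hole and holds the button down (value of joint button above 0.0045 m and distance between stylus_tip and button_top below 0.011 m and z of stylus_tip in the frame of aperture below -0.015 m and contact force between the fingers and stylus above 2 N and distance between the grasp point and stylus_grip below 0.042 m and contact force between stylus and stand below 0.1 N), for 0.3 s.
At the end, for the whole second after the job is handed in: The blue-capped vial stands upright (0.15 rad) in the drawer, let go, drawer at least 80 mm out; the stylus, gripped by its handle (within 42 mm of its centre) and off its stand, reaches at least 15 mm below the top surface in the hole and keeps the button at least 4.5 of its 6 mm down (all of step 3 and x of vial_center in the frame of drawer_place between -0.036 and 0.075 m and y of vial_center in the frame of drawer_place between -0.067 and 0.067 m and z of vial_center in the frame of drawer_place between 0.02 and 0.031 m and angle between vial_center's own z axis and vertical below 0.15 rad and contact force between the fingers and vial below 0.1 N and value of joint drawer above 0.08 m); the arm keeps its last pose, push and grip.
It fails at once if the red-capped vial is moved by more than 25 mm (distance of spare_center from where it was at the start of the episode above 0.025 m).
It fails at once if the beaker is moved by more than 25 mm (distance of beaker from where it was at the start of the episode above 0.025 m).
It also fails if it takes over 59 s, if anything falls off the work surface, if the arm or the gripper's body presses on something with over 40 N, if the wrist force passes 120 N, or if a joint passes its speed limit or range.

## Working session

There is one attempt and no reset: what is moved stays moved. The work goes in short steps, Python scripts to look and compute and a tool call to move; the robot and the scene stay as the last step left them, time stands still between calls to the robot, and variables do not carry over. Pictures are saved under pics/ and viewed, at most 10 in all, crops included, and the job is handed in when it is done.

Besides the shell and the picture viewer there is one more tool, called after "Call:" as name([rows], argument=value, ...), one row to a line, values as JSON. play_rows: Moves the arm, as the interface text tells. Its arguments: {"type":"object","properties":{"steps":{"type":"array","items":{"type":"array","items":{"type":"array","items":{"type":"number"}}}},"force":{"type":"number"}},"required":["steps"]}

```bash
mkdir -p pics
cat > h.py <<'E'
import numpy as np, cv2
from cell import get_obs, read_camera, sign_off, silhouettes
def ray(c,u,v,wrist=False):
    K=np.array(c["intrinsics"]);V=np.array(c["view"])
    x=(u-K[0,2])/K[0,0];y=(v-K[1,2])/K[1,1]
    if wrist:
        r=np.hypot(x,y);s=np.sin(r)/r if r>1e-9 else 1;d=np.array([x*s,-y*s,-np.cos(r)])
    else: d=np.array([x,-y,-1])
    R=V[:3,:3];o=-R.T@V[:3,3];d=R.T@d
    return o,d
def atz(c,u,v,z,wrist=False):
    o,d=ray(c,u,v,wrist);return o+d*(z-o[2])/d[2]
def proj(c,p,wrist=False):
    K=np.array(c["intrinsics"]);V=np.array(c["view"]);q=V[:3,:3]@p+V[:3,3];x,y,z=q[0],-q[1],-q[2]
    if wrist:
        r=np.hypot(x,y);t=np.arctan2(r,z);s=t/r if r>1e-9 else 1/z;x,y=x*s,y*s
    else: x,y=x/z,y/z
    return np.array([K[0,0]*x+K[0,2],K[1,1]*y+K[1,2]])
def save(c,n,crop=None,k=1):
    f=c["frame"][:,:,::-1]
    if crop: l,t,r,b=crop;f=f[t:b,l:r]
    cv2.imwrite("pics/"+n,cv2.resize(f,None,fx=k,fy=k,interpolation=cv2.INTER_CUBIC))
E
python3 - <<'E'
from h import *
a=read_camera("scene");b=read_camera("top")
im=np.vstack([a["frame"],b["frame"]])[:,:,::-1]
cv2.imwrite("pics/a.png",cv2.resize(b["frame"][:,:,::-1],(800,500)))
cv2.imwrite("pics/b.png",cv2.resize(a["frame"][:,:,::-1],(800,500)))
np.save("top.npy",b,allow_pickle=True);np.save("scene.npy",a,allow_pickle=True)
for cam in ["top","scene"]:
  for n in ["vial","stylus","stand","module","button_top","aperture","drawer","beaker","spare_center"]:
    try: r=silhouettes(cam,n)
    except Exception as e: print(n,e);continue
    for s in r[:5]: print(cam,n,round(s["p"],2),[int(x) for x in s["extent"]])
print(get_obs())
E
```

```text
top vial 0.69 [445, 147, 462, 159]
top vial 0.68 [416, 174, 429, 185]
top vial 0.42 [447, 174, 460, 186]
top stylus 0.65 [192, 250, 208, 261]
top stand 0.61 [185, 239, 219, 270]
top module 0.88 [272, 106, 395, 240]
top aperture 0.58 [276, 105, 396, 239]
top drawer 0.73 [318, 191, 381, 240]
top beaker 0.93 [435, 243, 464, 272]
top beaker 0.26 [188, 249, 205, 262]
scene vial 0.83 [133, 244, 149, 270]
scene vial 0.71 [151, 224, 166, 245]
scene vial 0.58 [185, 223, 199, 249]
scene stylus 0.69 [430, 153, 441, 183]
scene stylus 0.59 [201, 189, 362, 313]
scene stand 0.73 [417, 174, 451, 208]
scene module 0.66 [203, 191, 363, 311]
scene aperture 0.79 [201, 188, 361, 310]
scene drawer 0.57 [246, 190, 317, 207]
scene beaker 0.98 [173, 162, 201, 199]
scene spare_center 0.82 [450, 244, 468, 271]
scene spare_center 0.21 [246, 193, 316, 209]
{'time_s': 1.0, 'qpos': array([-63.99397892,  18.39088004,  -4.0185487 ,  83.10649282,
         1.29425106,  78.54114747,  -3.25823408]), 'joint_velocities': array([ 0.03915785,  0.0052377 , -0.07891135, -0.10983125, -0.08766161,
       -0.03424854, -0.07631234]), 'effort': array([-2.12566279e-04, -4.91098845e+01, -4.03439216e-01, -3.12786770e+01,
       -6.37934008e-02,  3.34681990e-02,  1.26900892e-05]), 'tool_pos': array([0.27674718, 0.58817225, 0.22260798]), 'tool_rot': array([1.79993420e+02, 1.19835226e-03, 1.54806692e+02]), 'force': array([ 0.19442666, -0.77264722, -0.20231393]), 'wrist_torque': array([-0.01574524, -0.00141461,  0.02575375]), 'grasp_force': 0.0, 'grip_width': 0.0871540539693736}
```

View pics/a.png

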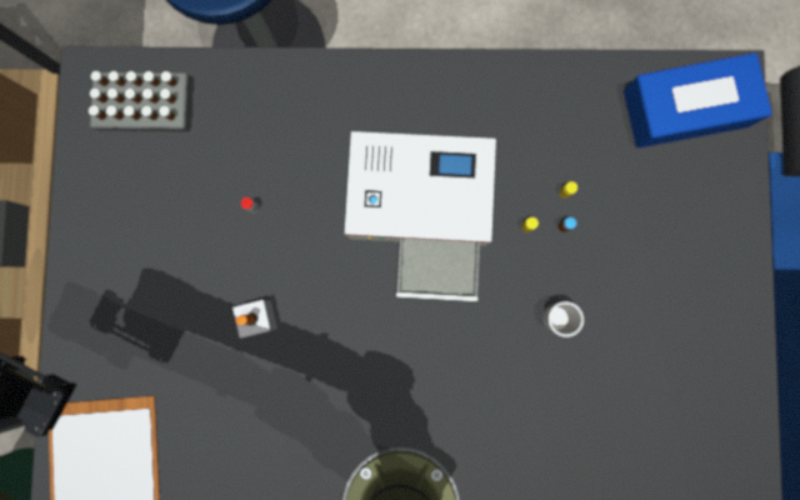

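View pics/b.png

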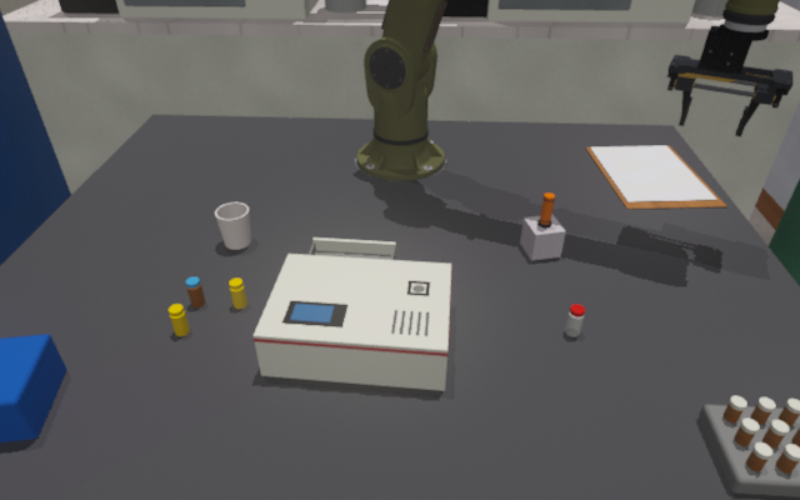

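Run:
```python
from h import *
t=np.load("top.npy",allow_pickle=True).item();s=np.load("scene.npy",allow_pickle=True).item()
f=t["frame"][:,:,::-1];g=s["frame"][:,:,::-1]
A=cv2.resize(f[130:200,390:490],(400,280),interpolation=cv2.INTER_CUBIC)
B=cv2.resize(g[210:280,120:220],(400,280),interpolation=cv2.INTER_CUBIC)
C=cv2.resize(f[100:250,260:410],(400,320),interpolation=cv2.INTER_CUBIC)
D=cv2.resize(f[230:280,175:225],(400,320),interpolation=cv2.INTER_CUBIC)
cv2.imwrite("pics/c.png",np.vstack([np.hstack([A,B]),np.hstack([C,D])]))
for u,v in [(453,153),(422,179),(453,180)]: print(atz(t,u,v,.03))
for u,v in [(141,257),(158,235),(192,236),(459,258)]: print("s",atz(s,u,v,.026))
print(t["view"],s["view"])
```

```text
[ 0.63503823 -0.32634075  0.03      ]
[ 0.56788528 -0.2484265   0.03      ]
[ 0.56640209 -0.32578978  0.03      ]
s [ 0.64537848 -0.33089213  0.026     ]
s [ 0.57556713 -0.31959854  0.026     ]
s [ 0.57422665 -0.24492155  0.026     ]
s [0.60747342 0.31520905 0.026     ]
[[ 0.0166192  -0.99963553 -0.02127485  0.00424153]
 [ 0.99658599  0.01484     0.0812166  -0.49430724]
 [-0.08087128 -0.02255197  0.99646939 -1.10039685]
 [ 0.          0.          0.          1.        ]] [[-0.07174702  0.99738938 -0.0081725   0.02886095]
 [-0.58448343 -0.03540247  0.81063296  0.22178102]
 [ 0.80822738  0.06293719  0.58549758 -1.45863722]
 [ 0.          0.          0.          1.        ]]
```

View pics/c.png

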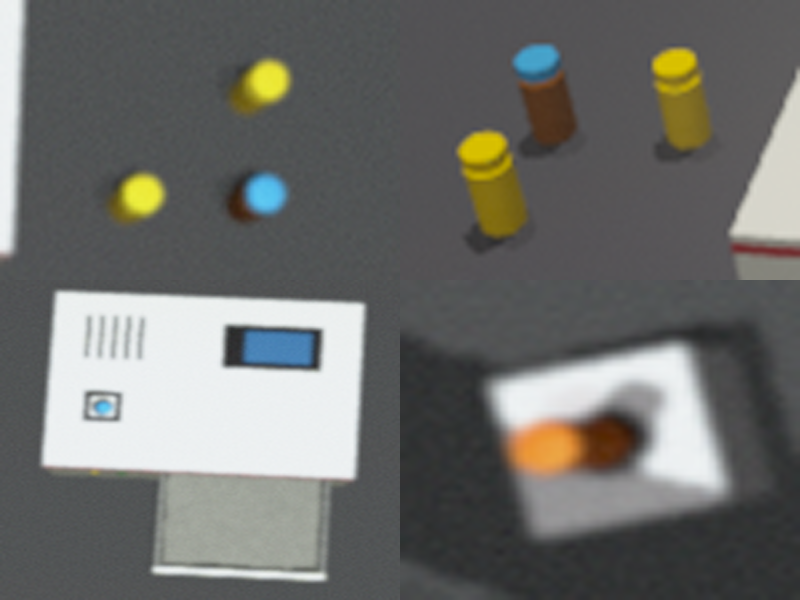

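Look-alikes for the vial in the top picture: yellow-capped (456,150), yellow-capped (425,178), amber with blue cap (456,178), plus the red-capped one (198,163) and the white-capped rack at top left. I choose (456,178), and the crop confirms the blue cap and amber glass. The hole frame is at about (298,158) and the stylus top at (193,256).

Run:
```python
from h import *
from scipy.optimize import least_squares
t=np.load("top.npy",allow_pickle=True).item();s=np.load("scene.npy",allow_pickle=True).item()
def blob(c,box,lo,hi):
    l,tp,r,b=box;h=cv2.cvtColor(c["frame"][tp:b,l:r],cv2.COLOR_RGB2HSV);m=cv2.inRange(h,lo,hi)
    n,_,st,ce=cv2.connectedComponentsWithStats(m);i=1+np.argmax(st[1:,4]);return ce[i]+[l,tp],st[i]
p,st=blob(t,(440,165,470,195),(95,100,80),(120,255,255));print("cap top",p,st,atz(t,*p,.05))
p2,st=blob(s,(140,215,170,240),(95,100,80),(120,255,255));print("cap scene",p2,st,atz(s,*p2,.05))
p,st=blob(t,(180,240,215,270),(3,150,180),(22,255,255));print("handle top",p,st,atz(t,*p,.122))
p,st=blob(s,(420,145,450,190),(3,150,60),(22,255,255));print("handle scene",p,st,atz(s,*p,.095))
# module fit: top-plate corners
def quad(c,box):
    l,tp,r,b=box;g=cv2.cvtColor(c["frame"][tp:b,l:r],cv2.COLOR_RGB2GRAY);m=(g>195).astype(np.uint8)
    m=cv2.morphologyEx(m,cv2.MORPH_OPEN,np.ones((5,5)));cs,_=cv2.findContours(m,0,1);k=cv2.convexHull(max(cs,key=cv2.contourArea))
    return cv2.approxPolyDP(k,6,True)[:,0]+[l,tp]
q=quad(t,(262,95,412,193));print(q)
P=[atz(t,*x,.085)[:2] for x in q];print(np.round(P,4))
r=cv2.minAreaRect(np.array(P,np.float32));print(r)
# aperture frame: dark pixels
for c,box in((t,(288,148,308,170)),(s,(322,220,348,242))):
    l,tp,rr,b=box;g=cv2.cvtColor(c["frame"][tp:b,l:rr],cv2.COLOR_RGB2GRAY)
    ys,xs=np.nonzero(g<130);u=(xs.min()+xs.max())/2+l;v=(ys.min()+ys.max())/2+tp;print("ap",u,v,xs.min(),xs.max(),ys.min(),ys.max(),atz(c,u,v,.085))
q=(318,191,381,240)
for u,v in [(318,237),(382,240)]: print("drawer front top",atz(t,u,v,.042))
```

```text
cap top [455.85869565 177.77173913] [11  8 11 11 92] [ 0.56909027 -0.32718335  0.05      ]
cap scene [153.74712644 225.02298851] [ 8  6 12  9 87] [ 0.57118306 -0.32548507  0.05      ]
handle top [192.76744186 255.79069767] [ 9 13  8  7 43] [0.36927855 0.29537271 0.122     ]
handle scene [437.46766169 166.32338308] [ 12   9  12  26 201] [0.36944459 0.29709262 0.095     ]
[[281 107]
 [394 111]
 [392 191]
 [277 186]]
[[ 0.732   0.1047]
 [ 0.7249 -0.1697]
 [ 0.5299 -0.1655]
 [ 0.5381  0.1098]]
((0.6309548020362854, -0.030377477407455444), (0.2753356695175171, 0.19502273201942444), 88.50345611572266)
ap 298.0 159.0 4 16 5 17 [0.60432679 0.06061502 0.085     ]
ap 334.5 230.0 4 21 5 15 [0.60560728 0.06211359 0.085     ]
drawer front top [0.41808721 0.01019919 0.042     ]
drawer front top [ 0.41329247 -0.14751099  0.042     ]
```

Call:
play_rows([
  [[0, 0, 0, 0, 0, 0.149, 0.06], [0, 0, 0, 0, 0, 0.149, 0.06], [0, 0, 0, 0, 0, 0.149, 0.06], [0, 0, 0, 0, 0, 0.149, 0.06], [0, 0, 0, 0, 0, 0.149, 0.06], [0, 0, 0, 0, 0, 0.149, 0.06], [0, 0, 0, 0, 0, 0.149, 0.06], [0, 0, 0, 0, 0, 0.149, 0.06], [0, 0, 0, 0, 0, 0.149, 0.06], [0, 0, 0, 0, 0, 0.149, 0.06], [0, 0, 0, 0, 0, 0.149, 0.06], [0, 0, 0, 0, 0, 0.149, 0.06]],
])

```text
time_s: 2.2
tool_pos: [0.2767, 0.5882, 0.2226]
tool_rot: [-180.0, -0.0, 52.0]
force: [0.8, -0.2, 0.1]
grip_width: 0.0601
grasp_force: 0.0
```

Call:
play_rows([
  [[-0.0138, 0.0454, 0, 0, 0, 0, 0.055], [-0.0138, 0.0454, 0, 0, 0, 0, 0.055], [-0.0138, 0.0454, 0, 0, 0, 0, 0.055], [-0.0138, 0.0454, 0, 0, 0, 0, 0.055], [-0.0138, 0.0454, 0, 0, 0, 0, 0.055], [-0.0138, 0.0454, 0, 0, 0, 0, 0.055], [-0.0138, 0.0454, 0, 0, 0, 0, 0.055], [-0.0138, 0.0454, 0, 0, 0, 0, 0.055], [-0.0138, 0.0454, 0, 0, 0, 0, 0.055], [-0.0138, 0.0454, 0, 0, 0, 0, 0.055]],
])

```text
time_s: 3.2
tool_pos: [0.5529, 0.2001, 0.223]
tool_rot: [180.0, -0.1, 52.4]
force: [0.6, 1.1, 0.5]
grip_width: 0.0552
grasp_force: 0.0
```

Call:
play_rows([
  [[-0.0336, 0.0283, 0, 0, 0, 0, 0.055], [-0.0336, 0.0283, 0, 0, 0, 0, 0.055], [-0.0336, 0.0283, 0, 0, 0, 0, 0.055], [-0.0336, 0.0283, 0, 0, 0, 0, 0.055], [-0.0336, 0.0283, 0, 0, 0, 0, 0.055], [-0.0336, 0.0283, 0, 0, 0, 0, 0.055], [-0.0336, 0.0283, 0, 0, 0, 0, 0.055], [-0.0336, 0.0283, 0, 0, 0, 0, 0.055], [-0.0336, 0.0283, 0, 0, 0, 0, 0.055], [-0.0336, 0.0283, 0, 0, 0, 0, 0.055], [-0.0336, 0.0283, 0, 0, 0, 0, 0.055], [-0.0336, 0.0283, 0, 0, 0, 0, 0.055]],
])

```text
time_s: 4.4
tool_pos: [0.5748, -0.3265, 0.2227]
tool_rot: [180.0, -0.0, 52.4]
force: [0.9, 0.2, 0.0]
grip_width: 0.055
grasp_force: 0.0
```

Run:
```python
from h import *
c=read_camera("wrist");o=get_obs();print(o["tool_pos"],o["tool_rot"])
h=cv2.cvtColor(c["frame"],cv2.COLOR_RGB2HSV);m=cv2.inRange(h,(95,100,80),(120,255,255))
n,_,st,ce=cv2.connectedComponentsWithStats(m)
for i in range(1,n):
  if st[i,4]>40: print(ce[i],st[i],atz(c,*ce[i],.052,True))
save(c,"w1.png")
```

```text
[ 0.57162195 -0.33630949  0.22246592] [179.75870916   0.39144054  51.84422892]
[544.92176833 186.57011752] [ 479  124  137  135 8935] [ 0.80996693 -0.51733057  0.052     ]
[316.85119048 180.25892857] [307 170  21  21 336] [ 0.5692439  -0.32534932  0.052     ]
```

View pics/w1.png

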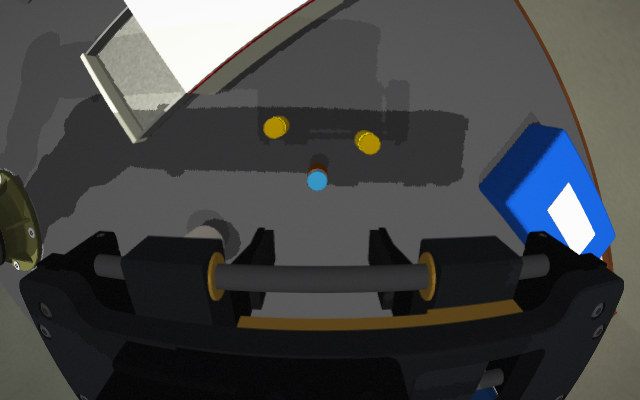

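Call:
play_rows([
  [[-0.0038, -0.0034, 0.03, 0, 0, 0, 0.055], [0, 0, 0.04, 0, 0, 0, 0.055], [0, 0, 0.04, 0, 0, 0, 0.055], [0, 0, 0.04, 0, 0, 0, 0.055], [0, 0, 0.03, 0, 0, 0, 0.055], [0, 0, 0.015, 0, 0, 0, 0.055], [0, 0, 0.009, 0, 0, 0, 0.055], [0, 0, 0, 0, 0, 0, 0.055], [0, 0, 0, 0, 0, 0, 0.055]],
])

```text
time_s: 5.35
tool_pos: [0.5707, -0.3267, 0.0201]
tool_rot: [179.9, -0.0, 52.4]
force: [-0.0, -0.0, 0.5]
grip_width: 0.0551
grasp_force: 0.0
```

Call:
play_rows([
  [[0, 0, 0, 0, 0, 0, 0.01], [0, 0, 0, 0, 0, 0, 0.01], [0, 0, 0, 0, 0, 0, 0.01], [0, 0, 0, 0, 0, 0, 0.01], [0, 0, 0, 0, 0, 0, 0.01], [0, 0, 0, 0, 0, 0, 0.01], [0, 0, 0, 0, 0, 0, 0.01]],
], force=15)

```text
time_s: 6.05
tool_pos: [0.5698, -0.326, 0.0187]
tool_rot: [180.0, -0.0, 52.4]
force: [-0.2, 0.8, 1.4]
grip_width: 0.0235
grasp_force: 15.0
```

Call:
play_rows([
  [[0, 0, -0.02, 0, 0, 0, 0.01], [0, 0, -0.03, 0, 0, 0, 0.01], [0, 0, -0.02, 0, 0, 0.13, 0.01], [0, 0, -0.02, 0, 0, 0.13, 0.01], [0, 0, -0.02, 0, 0, 0.13, 0.01], [0, 0, -0.02, 0, 0, 0.13, 0.01], [0, 0, -0.02, 0, 0, 0.13, 0.01], [0, 0, -0.01, 0, 0, 0.13, 0.01], [0, 0, 0, 0, 0, 0.13, 0.01]],
])

```text
time_s: 6.95
tool_pos: [0.5704, -0.3266, 0.1805]
tool_rot: [179.9, -0.2, -0.1]
force: [-0.3, -0.0, -0.9]
grip_width: 0.0239
grasp_force: 15.0
```

Run:
```python
from h import *
o=get_obs();print(o["tool_pos"],o["tool_rot"],o["grasp_force"],o["qpos"])
c=read_camera("wrist")
# predicted pixels for drawer corners to overlay
for y in(.0062,-.1475):
  for x in(.416,.531): print(proj(c,np.array([x,y,.042]),True))
save(c,"w2.png")
```

```text
[ 0.57041873 -0.32664889  0.18050006] [ 1.79933755e+02 -1.66006552e-01 -8.54970456e-02] 14.990749144926667 [-11.94974561  27.97912861  54.09181748  87.02433626 -23.04686938
  76.6003545  -45.82439522]
[ 94.29175812 290.39123175]
[ 73.18741968 216.77024417]
[182.13789355 303.41397224]
[164.39244242 220.16281069]
```

View pics/w2.png

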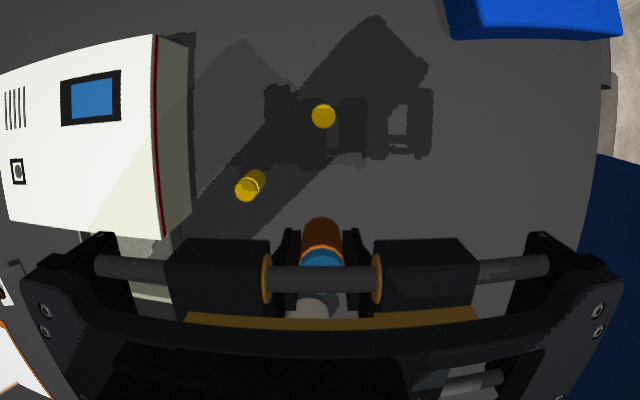

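Call:
play_rows([
  [[-0.016, -0.0428, 0, 0, 0, 0, 0.01], [-0.016, -0.0428, 0, 0, 0, 0, 0.01], [-0.016, -0.0428, 0, 0, 0, 0, 0.01], [-0.016, -0.0428, 0, 0, 0, 0, 0.01], [-0.016, -0.0428, 0, 0, 0, 0, 0.01], [-0.016, -0.0428, 0, 0, 0, 0, 0.01], [0, 0, 0, 0, 0, 0, 0.01], [0, 0, 0, 0, 0, 0, 0.01], [0, 0, 0, 0, 0, 0, 0.01]],
])

```text
time_s: 7.9
tool_pos: [0.4729, -0.0709, 0.1787]
tool_rot: [180.0, -0.0, 0.2]
force: [0.6, -0.7, 0.7]
grip_width: 0.0235
grasp_force: 15.0
```

Run:
```python
from h import *
o=get_obs();print(o["tool_pos"],o["tool_rot"],o["grasp_force"],o["qpos"])
c=read_camera("wrist");t=read_camera("top")
f=cv2.resize(c["frame"],(560,350));g=cv2.resize(t["frame"][150:270,290:410],(350,350)) 
cv2.imwrite("pics/w3.png",cv2.resize(np.hstack([f,g])[:,:,::-1],(800,308)))
```

```text
[ 0.472898   -0.0709045   0.17866834] [ 1.79965864e+02 -2.79479931e-02  1.76740376e-01] 14.996029890608042 [-50.36701817  -4.40373571  54.30777249 111.7119169    3.81859637
  70.86982038 -87.21399016]
```

View pics/w3.png

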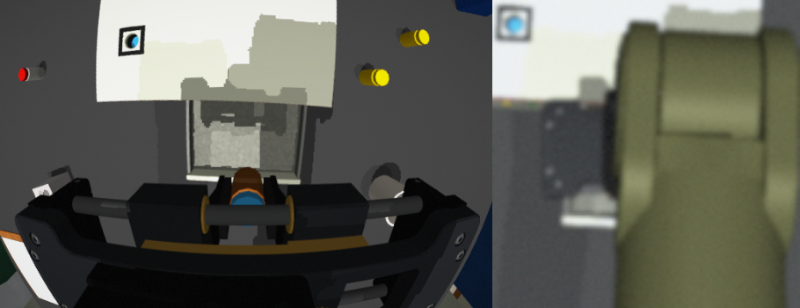

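Run:
```python
from h import *
c=read_camera("wrist")
for u,v in [(243,229),(390,235)]: print("panel",atz(c,u,v,.042,True))
for u,v in [(190,131),(435,138)]: print("front edge",atz(c,u,v,.085,True))
f=c["frame"]
g=cv2.cvtColor(f[30:80,145:200],cv2.COLOR_RGB2GRAY);ys,xs=np.nonzero(g<80);u,v=(xs.min()+xs.max())/2+145,(ys.min()+ys.max())/2+30
print("ap",u,v,xs.min(),xs.max(),ys.min(),ys.max(),atz(c,u,v,.085,True))
```

```text
panel [0.42517773 0.01223515 0.042     ]
panel [ 0.41839865 -0.14480006  0.042     ]
front edge [0.53381477 0.0434522  0.085     ]
front edge [ 0.52688723 -0.16941339  0.085     ]
ap 170.0 52.5 8 42 3 42 [0.6059677  0.06163657 0.085     ]
```

Call:
play_rows([
  [[0.002, 0, 0.03, 0, 0, 0, 0.01], [0, 0, 0.035, 0, 0, 0, 0.01], [0, 0, 0.03, 0, 0, 0, 0.01], [0, 0, 0.02, 0, 0, 0, 0.01], [0, 0, 0.015, 0, 0, 0, 0.01], [0, 0, 0.008, 0, 0, 0, 0.01], [0, 0, 0.0045, 0, 0, 0, 0.01], [0, 0, 0, 0, 0, 0, 0.01], [0, 0, 0, 0, 0, 0, 0.01], [0, 0, 0, 0, 0, 0, 0.01]],
])

```text
time_s: 9.05
tool_pos: [0.4754, -0.0696, 0.0368]
tool_rot: [-180.0, -0.1, 0.2]
force: [0.3, 0.5, 0.2]
grip_width: 0.0238
grasp_force: 15.0
```

Call:
play_rows([
  [[0, 0, 0.001, 0, 0, 0, 0.01], [0, 0, 0, 0, 0, 0, 0.026], [0, 0, 0, 0, 0, 0, 0.03], [0, 0, 0, 0, 0, 0, 0.04], [0, 0, 0, 0, 0, 0, 0.05], [0, 0, 0, 0, 0, 0, 0.05], [0, 0, 0, 0, 0, 0, 0.05]],
])

```text
time_s: 9.75
tool_pos: [0.4747, -0.0695, 0.0351]
tool_rot: [-180.0, -0.0, 0.2]
force: [-0.1, -0.4, 0.8]
grip_width: 0.0483
grasp_force: 0.0
```

Call:
play_rows([
  [[0, 0, -0.02, 0, 0, 0, 0.05], [0, 0, -0.035, 0, 0, 0, 0.05], [0, 0, -0.04, 0, 0, 0, 0.06], [0, 0, -0.04, 0, 0, 0, 0.06], [0, 0, -0.03, 0, 0, 0, 0.06], [0.005, -0.044, 0, 0, 0, 0, 0.06], [0.005, -0.044, 0, 0, 0, 0, 0.06], [0.005, -0.044, 0, 0, 0, 0, 0.06], [0.005, -0.044, 0, 0, 0, 0, 0.06], [0.005, -0.044, 0, 0, 0, 0, 0.06], [-0.03, -0.03, 0, 0, 0, 0, 0.06], [-0.03, -0.03, 0, 0, 0, 0, 0.06]],
])

```text
time_s: 10.95
tool_pos: [0.4379, 0.2114, 0.1994]
tool_rot: [179.8, -0.0, 0.2]
force: [-0.0, 0.9, 0.2]
grip_width: 0.0597
grasp_force: 0.0
```

Run:
```python
from h import *
o=get_obs();print(o["tool_pos"],o["tool_rot"],o["qpos"])
t=read_camera("top");c=read_camera("wrist")
g=cv2.resize(t["frame"][150:270,290:410],(350,350));f=cv2.resize(c["frame"],(560,350))
cv2.imwrite("pics/w4.png",cv2.resize(np.hstack([f,g])[:,:,::-1],(800,308)))
h=cv2.cvtColor(c["frame"],cv2.COLOR_RGB2HSV);m=cv2.inRange(h,(3,150,60),(14,255,255))
n,_,st,ce=cv2.connectedComponentsWithStats(m)
for i in range(1,n):
  if st[i,4]>60: print(ce[i],st[i],atz(c,*ce[i],.095,True))
h=cv2.cvtColor(t["frame"][185:245,300:400],cv2.COLOR_RGB2HSV);m=cv2.inRange(h,(95,100,80),(120,255,255))
n,_,st,ce=cv2.connectedComponentsWithStats(m)
for i in range(1,n): print("cap",st[i],atz(t,*(ce[i]+[300,185]),.066))
```

```text
[0.43792408 0.21142246 0.19937062] [ 1.79839831e+02 -2.10531603e-03  1.98551710e-01] [ -69.43952214   -2.46006825   39.85072512  108.72101735    1.79271413
   73.25270367 -119.93517083]
[10.109375  4.421875] [ 0  0 20 12 64] [0.69263861 0.63745438 0.095     ]
[549.39344262 155.49180328] [540 146  17  18  61] [ 0.47786128 -0.02321577  0.095     ]
[239.50967742 243.69032258] [230 235  19  20 155] [0.38075969 0.29707518 0.095     ]
cap [47 25 10 10 70] [ 0.47504138 -0.07039722  0.066     ]
```

View pics/w4.png

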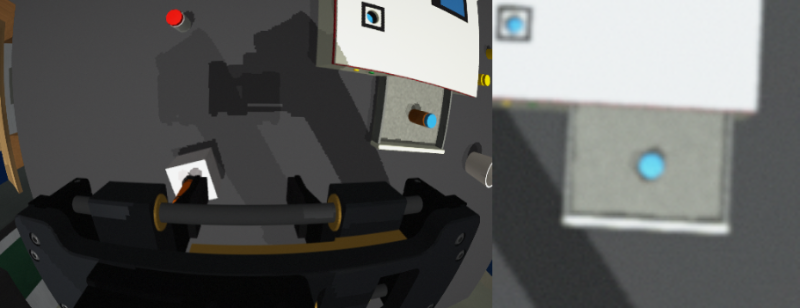

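Call:
play_rows([
  [[0, 0, 0, 0, 0, -0.149, 0.06], [0, 0, 0, 0, 0, -0.149, 0.06], [0, 0, 0, 0, 0, -0.149, 0.06], [0, 0, 0, 0, 0, -0.149, 0.06], [0, 0, 0, 0, 0, 0, 0.06], [0, 0, 0, 0, 0, 0, 0.06]],
])

```text
time_s: 11.65
tool_pos: [0.4388, 0.2099, 0.2001]
tool_rot: [180.0, -0.0, 34.1]
force: [0.3, -0.4, -0.1]
grip_width: 0.0601
grasp_force: 0.0
```

Call:
play_rows([
  [[-0.003, -0.0368, 0, 0, 0, 0, 0.06], [-0.003, -0.0368, 0, 0, 0, 0, 0.06], [-0.0033, -0.0367, 0, 0, 0, 0, 0.06], [0, 0, 0, 0, 0, 0, 0.06], [0, 0, 0, 0, 0, 0, 0.06], [0, 0, 0, 0, 0, 0, 0.06]],
])

```text
time_s: 12.25
tool_pos: [0.3696, 0.2951, 0.2001]
tool_rot: [180.0, -0.0, 34.2]
force: [0.3, 1.0, -0.2]
grip_width: 0.0602
grasp_force: 0.0
```

Run:
```python
from h import *
o=get_obs();print(o["tool_pos"],o["tool_rot"],o["qpos"])
c=read_camera("wrist")
h=cv2.cvtColor(c["frame"],cv2.COLOR_RGB2HSV);m=cv2.inRange(h,(3,150,60),(14,255,255))
n,_,st,ce=cv2.connectedComponentsWithStats(m)
for i in range(1,n):
  if st[i,4]>60: print(ce[i],st[i],atz(c,*ce[i],.1,True))
for z in (.065,.125): print(proj(c,np.array([.3693,.296,z]),True))
save(c,"w5.png")
```

```text
[0.36955562 0.29511083 0.20012145] [ 1.79975697e+02 -1.39342299e-02  3.41905231e+01] [-76.38700557  -4.21933446  33.35051786 110.16444956   2.44676971
  73.36631467 -99.61771476]
[ 80.06621227 173.48442064] [  26  126  104  140 2054] [0.24268717 0.52779802 0.1       ]
[ 14.7414966  187.79591837] [ 11 172   9  38 147] [0.14768416 0.6425133  0.1       ]
[320.86443149 195.36880466] [310 177  23  37 686] [0.36967939 0.2960025  0.1       ]
[320.67657852 185.73777122]
[320.58166612 204.47824812]
```

View pics/w5.png

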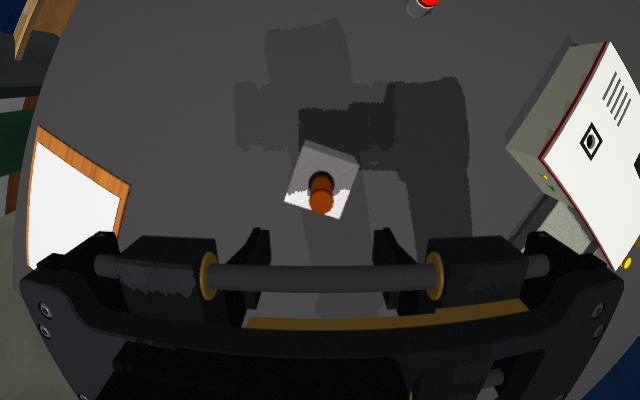

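Call:
play_rows([
  [[0.0005, -0.0008, 0.03, 0, 0, 0, 0.06], [0, 0, 0.035, 0, 0, 0, 0.06], [0, 0, 0.03, 0, 0, 0, 0.06], [0, 0, 0.02, 0, 0, 0, 0.06], [0, 0, 0.011, 0, 0, 0, 0.06], [0, 0, 0, 0, 0, 0, 0.06], [0, 0, 0, 0, 0, 0, 0.06]],
])

```text
time_s: 13.0
tool_pos: [0.3695, 0.2971, 0.0749]
tool_rot: [-180.0, -0.1, 34.3]
force: [-0.2, -0.2, 0.6]
grip_width: 0.0603
grasp_force: 0.0
```

Call:
play_rows([
  [[0, 0, 0, 0, 0, 0, 0.01], [0, 0, 0, 0, 0, 0, 0.01], [0, 0, 0, 0, 0, 0, 0.01], [0, 0, 0, 0, 0, 0, 0.01], [0, 0, 0, 0, 0, 0, 0.01], [0, 0, 0, 0, 0, 0, 0.01], [0, 0, 0, 0, 0, 0, 0.01], [0, 0, 0, 0, 0, 0, 0.01]],
], force=35)

```text
time_s: 13.8
tool_pos: [0.3687, 0.297, 0.0741]
tool_rot: [180.0, -0.0, 34.4]
force: [-1.0, -0.2, 1.6]
grip_width: 0.0192
grasp_force: 35.0
```

Call:
play_rows([
  [[0, 0, -0.02, 0, 0, 0, 0.01], [0, 0, -0.03, 0, 0, 0, 0.01], [0, 0, -0.035, 0, 0, 0, 0.01], [0, 0, -0.03, 0, 0, 0, 0.01], [0, 0, -0.015, 0, 0, 0, 0.01], [0, 0, 0, 0, 0, 0, 0.01]],
])

```text
time_s: 14.4
tool_pos: [0.3697, 0.2982, 0.2062]
tool_rot: [-179.9, -0.3, 34.4]
force: [-0.2, 0.5, -1.4]
grip_width: 0.0194
grasp_force: 35.0
```

Call:
play_rows([
  [[0.0077, 0.041, 0, 0, 0, 0, 0.01], [0.0077, 0.041, 0, 0, 0, 0, 0.01], [0.0077, 0.041, 0, 0, 0, 0, 0.01], [0.0077, 0.041, 0, 0, 0, 0, 0.01], [0.0077, 0.041, 0, 0, 0, 0, 0.01], [0.0077, 0.041, 0, 0, 0, 0, 0.01], [0.0077, 0.041, 0, 0, 0, 0, 0.01], [0.0077, 0.041, 0, 0, 0, 0, 0.01], [0, 0, 0, 0, 0, 0, 0.01], [0, 0, 0, 0, 0, 0, 0.01], [0, 0, 0, 0, 0, 0, 0.01]],
])

```text
time_s: 15.5
tool_pos: [0.6036, 0.0623, 0.2029]
tool_rot: [-179.9, 0.1, 34.4]
force: [0.0, -0.1, -0.1]
grip_width: 0.019
grasp_force: 35.0
```

Run:
```python
from h import *
o=get_obs();print(o["tool_pos"],o["tool_rot"],o["qpos"],o["grasp_force"])
c=read_camera("wrist");s=read_camera("scene")
p=o["tool_pos"]
for dz in(0,-.0691): print(proj(c,p+[0,0,dz],True),proj(s,p+[0,0,dz]))
print(proj(s,np.array([.605,.0615,.085])),proj(c,np.array([.605,.0615,.085]),True))
f=c["frame"][60:300,200:440];g=s["frame"][130:250,280:400]
cv2.imwrite("pics/w6.png",np.hstack([cv2.resize(f,(400,400)),cv2.resize(g,(400,400))])[:,:,::-1])
```

```text
[0.60357403 0.06229417 0.2028743 ] [-1.79912656e+02  8.68716806e-02  3.44397197e+01] [-50.01641597  18.53014709  51.42827505  92.65782131 -14.85293263
  76.1233826  -51.97313436] 34.99996894039214
[321.88249506 245.12356188] [336.020329   180.04802228]
[321.84418607 207.05431709] [335.17427094 209.87693972]
[334.20041172 229.79141844] [323.38330379 189.70737706]
```

View pics/w6.png

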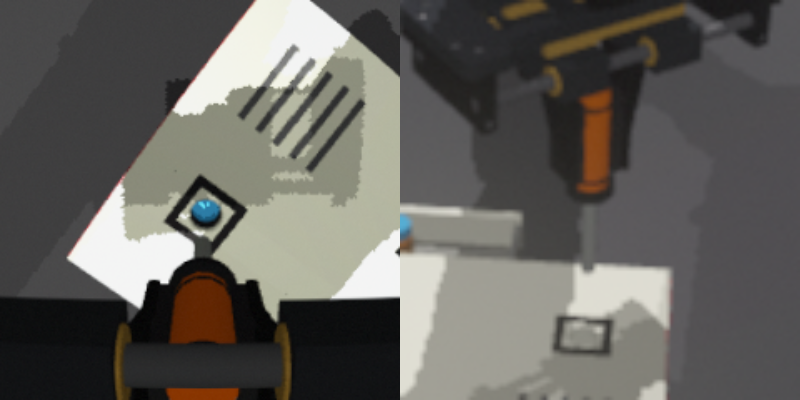

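Call:
play_rows([
  [[0.0007, 0.0014, 0.02, 0, 0, 0, 0.01], [0, 0, 0.02, 0, 0, 0, 0.01], [0, 0, 0.008, 0, 0, 0, 0.01], [0, 0, 0.006, 0, 0, 0, 0.01], [0, 0, 0.005, 0, 0, 0, 0.01], [0, 0, 0, 0, 0, 0, 0.01], [0, 0, 0, 0, 0, 0, 0.01]],
])

```text
time_s: 16.3
tool_pos: [0.6063, 0.0604, 0.1457]
tool_rot: [180.0, -0.1, 34.4]
force: [0.9, -0.1, 0.6]
grip_width: 0.0194
grasp_force: 35.0
```

Tip is at about 0.0766, in the hole and free of contact. Next is the press.

Call:
play_rows([
  [[0, 0, 0.004, 0, 0, 0, 0.01], [0, 0, 0.003, 0, 0, 0, 0.01], [0, 0, 0.002, 0, 0, 0, 0.01], [0, 0, 0.002, 0, 0, 0, 0.01], [0, 0, 0.001, 0, 0, 0, 0.01], [0, 0, 0, 0, 0, 0, 0.01], [0, 0, 0, 0, 0, 0, 0.01], [0, 0, 0, 0, 0, 0, 0.01], [0, 0, 0, 0, 0, 0, 0.01]],
])

```text
time_s: 17.2
tool_pos: [0.6061, 0.0603, 0.1333]
tool_rot: [180.0, -0.0, 34.4]
force: [-0.7, 0.5, 3.3]
grip_width: 0.0193
grasp_force: 35.0
```

Call:
play_rows([
  [[0, 0, 0.0015, 0, 0, 0, 0.01], [0, 0, 0.001, 0, 0, 0, 0.01], [0, 0, 0.0005, 0, 0, 0, 0.01], [0, 0, 0, 0, 0, 0, 0.01], [0, 0, 0, 0, 0, 0, 0.01], [0, 0, 0, 0, 0, 0, 0.01], [0, 0, 0, 0, 0, 0, 0.01]],
])

```text
time_s: 17.9
tool_pos: [0.6063, 0.0603, 0.131]
tool_rot: [-180.0, -0.0, 34.4]
force: [-2.5, 0.2, 8.3]
grip_width: 0.0194
grasp_force: 35.0
```

Call:
play_rows([
  [[0, 0, 0.0003, 0, 0, 0, 0.01], [0, 0, 0, 0, 0, 0, 0.01], [0, 0, 0, 0, 0, 0, 0.01], [0, 0, 0, 0, 0, 0, 0.01], [0, 0, 0, 0, 0, 0, 0.01], [0, 0, 0, 0, 0, 0, 0.01]],
])

```text
time_s: 18.5
tool_pos: [0.6063, 0.0603, 0.1309]
tool_rot: [-180.0, -0.1, 34.4]
force: [-2.1, -0.0, 9.6]
grip_width: 0.0192
grasp_force: 35.0
```

Run:
```python
from h import *
for i in range(3):
  c=read_camera("scene");o=get_obs();print(o["tool_pos"],o["force"],o["grasp_force"])
t=read_camera("top")
g=t["frame"][140:260,280:400];f=c["frame"][130:250,280:400]
cv2.imwrite("pics/w7.png",np.hstack([cv2.resize(g,(400,400)),cv2.resize(f,(400,400))])[:,:,::-1])
```

```text
[0.60633305 0.06030567 0.13095385] [-2.32353427  0.39905393 10.09741619] 35.00195475295186
[0.6063288  0.06028963 0.13095796] [-2.88151509  0.07583546 10.46964682] 35.00185266137123
[0.60633273 0.06030132 0.13093889] [-2.47874612  0.45896123  9.63138525] 35.001894417218864
```

View pics/w7.png

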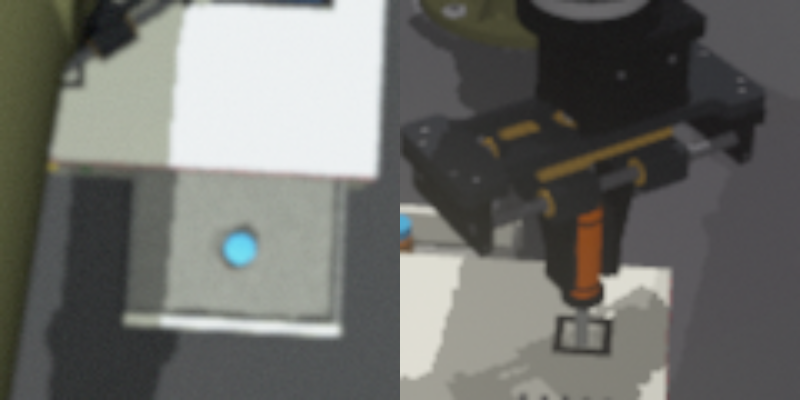

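The vial stands in the drawer (240,248). The stylus is in the hole (583,335), the tip height fits a fully pressed button, and the 10 N push fits the hard stop.

```bash
python3 -c "
from h import *
print(sign_off())"
```

```text
the job is handed in; nothing more can be done
None
```

I handed the job in at about 19 s of the 59 s allowed, but `sign_off()` gave no verdict. By my last pictures and readings, the blue-capped vial stands let go in the open drawer, and the gripped stylus is through the hole, pressing the button against its stop with about 10 N; the arm was never brought near the red-capped vial or the beaker.

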